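Tip out the used tubes and weigh the rest

ROBOT

A 6-joint arm with a two-finger parallel gripper is mounted at the origin on the work surface. World frame = base frame: x ahead of the robot, y to its left, z up, the work surface at z = 0. Lengths are in m, angles in rad, forces in N, time in s.
With the tool pointing down it reaches from about 0.325 to 0.775 m from the base axis. Payload 5.5 kg.
Tool frame: the origin (TCP) lies midway between the tips of the shut fingers; the grasp point (between the pads) lies 19 mm behind it; z points along the fingers, y is the line along which they close (so a half turn about z gives the same grasp; the last joint's range is limited). The gripper opens to 88 mm and grips with 3 to 60 N. Pads are 20 mm wide; open, the fingers measure 115 mm over their backs; the gripper's body (75 mm by 178 mm) begins 61 mm behind the grasp point.
Start: joints at [-1.403, 0.091, 1.231, -0, 1.82, -0.057], TCP at [0.134, -0.585, 0.223] pointing down, gripper open.
Joint ranges: [-2.87, 2.87], [-0.86, 2.18], [0.17, 2.46], [-1.51, 4.65], [0.06, 2.69], [-2.65, 2.65]. Speed limits (rad/s): [2.57, 2.57, 3.01, 3.14, 3.14, 3.14].

INTERFACE

Orientations are given as a unit quaternion [x, y, z, w].
In Python, from workcell import sensors, eyes, arm, finder gives the robot as it stands.
- The arm moves only by the shell command python3 -m inch 'ROWS' [FORCE]. ROWS is text: rows parted by semicolons, each of 7 numbers parted by spaces: the shift along the tool's x, y, z in mm, then the turn, a rotation vector about the tool's x, y, z in degrees, then the opening, from 0 (shut) to 1 (fully open). In form: tx ty tz ax ay az fingers; .... A call has 1 to 12 rows; each row is the pose to reach, as a shift and turn from the pose commanded when the call began, along the tool's axes at that moment; what a row does not reach only later rows make up. A row lasts 1/12 s, in which the tool goes at most 41.7 mm and 7.16 degrees, less where a joint would pass 70% of its speed; a pose out of reach is approached as far as the arm can. A call with a gripper value outside its range is refused whole. The fingers move at their own pace and stop on an object; FORCE is the grip in N (left out, the last holds). Time passes only in rows, so rows that repeat a pose let the fingers close. It gives the time, the measured TCP pose, the force, the opening and the grip force at its end, in the units of the state.
- sensors.get_obs(): the state, without advancing time (a new reading comes with each control period).
- eyes.get_image(name): name is "scene" or "top"; returns the picture (384x512x3 uint8, red, green, blue); there is no depth.
- eyes.get_calibration(name): a dict with "fx", "fy", "cx", "cy" (pixels), "R" (3x3) and "t" (3): a world point X has camera coordinates R X + t. Camera axes: x right, y down, z forward; pixel columns grow to the right and rows downward; lengths in m; the calibration is good to about 2 mm. A picture is of the moment at which its call begins. get_calibration takes no time and is no camera call.
- arm.hand_in(): hands the job in; it is judged then, once.
Trained networks look in the newest picture that a camera, given by its name, has taken for a name from the list of things; names that differ only in an ending like _2 or _b are one class to them, and where a whole thing is asked for, a point or a joint stands for the part that bears it (a point fixed in the world has none). Each returns a list of dicts, best first, with "conf" (0 to 1); they miss things now and then, are a little off and sometimes report something else, mostly with a low value. They report only what shows in the picture. A call takes as long as a camera call. They do not tell look-alikes from the thing itself.
- finder.recognise(camera, target): "rect" ([centre column, centre row, width, height] in pixels, round what is visible of it).
- finder.mark_of(camera, target): "point" ([column, row] in pixels: a listed point, or the origin of a listed thing).
The state is a dict: "time": time; "joint_pos": joint angles; "joint_vel": joint speeds; "joint_efforts": joint torques, N m; "tool_pos": TCP position; "orientation": TCP orientation; "force": force on the tool from outside, world axes, zero at the start; "wrist_torque": the same for the moment, N m; "opening": finger opening in m; "grip_force": force on a finger pad.
Only numpy, scipy, OpenCV 4.12 (cv2) and the standard library are available. Lean on these libraries where they do the work, as an engineer would, in place of code of your own. Each camera call takes 0.05 s, during which the arm holds its last target. There are 200 camera calls.

TASK

Pick up the two-chamber tote by its blue handle and tip the two used tubes (yellow caps) out into the orange bin, keeping the two clean tubes (blue caps) in their own chamber. Then set the tote down gently, upright and in the middle of the scale's steel pan, and let go. Do not touch any tube with the gripper, and leave the other things on the bench where they are.

Things in the scene. Friction and masses are not known exactly. Their poses are not given: they have to be found in the camera images.
- tote_grip (a point): centre of the blue handle bar of the loose white tote, over its divider; axes are the tote's. The bar is 16 mm thick (x), 100 mm long (y), 24 mm high; this point is 102 mm above the tote's underside. Used tubes (yellow caps) lie in the +x chamber, clean ones (blue caps) in the -x chamber. The tote may start at any yaw.
- tote: the same tote, 194 (x) x 120 (y) mm, about 0.25 kg empty; origin at the centre of its underside, z up. A divider in the plane x = 0, 8 mm thick, 60 mm high, parts its two chambers; end walls at y = +-57 mm are 57 mm high. Each floor (top at 5 mm) is flat to x = +-66 mm, then a ramp rises outwards at 30 degrees to an open lip.
- used_lip (a point): middle of the open lip of the used chamber, at x = 97, z = 23 mm on the tote (the clean chamber's is at x = -97). Tubes roll out over a lip once the tote leans that way well beyond the ramp's 30 degrees (45 to 55 is sure); the divider then holds the other two.
- used_a_mid (a point): centre of one used tube, amber with a yellow cap; a cylinder 100 mm long, 32 mm diameter (cap included), about 30 g, lying on the tote floor along the tote's y; its own y axis runs along it towards the cap. It starts in the tote's +x chamber and rolls freely.
- used_b_mid (a point): centre of one used tube, amber with a yellow cap; a cylinder 100 mm long, 32 mm diameter (cap included), about 30 g, lying on the tote floor along the tote's y; its own y axis runs along it towards the cap. It starts in the tote's +x chamber and rolls freely.
- clean_a_mid (a point): centre of one clean tube, white with a blue cap; a cylinder 100 mm long, 32 mm diameter (cap included), about 30 g, lying on the tote floor along the tote's y; its own y axis runs along it towards the cap. It starts in the tote's -x chamber and rolls freely.
- clean_b_mid (a point): centre of one clean tube, white with a blue cap; a cylinder 100 mm long, 32 mm diameter (cap included), about 30 g, lying on the tote floor along the tote's y; its own y axis runs along it towards the cap. It starts in the tote's -x chamber and rolls freely.
- bin: open orange waste bin, fixed, 200 mm (x) by 240 mm (y), 110 mm high, walls 5 mm; origin at the centre of its underside. It stands between the tote and the scale.
- pan (a point): centre of the top of the scale's square steel pan, 190 x 190 mm, rigid, 50 mm above the bench; axes are the scale's, -x towards its display
- scale: the fixed white bench scale under the pan, 200 x 220 mm, with a blue display block 26 mm high reaching 140 mm from the centre on its -x side; origin at the centre of its underside. Tote and scale stand on opposite sides of the bin, either way round.
- beaker: bystander: glass beaker, 64 mm wide, 85 mm high; origin at the centre of its underside
- reagent: bystander: amber bottle with blue cap, 66 mm diameter, 120 mm high; origin at the centre of its underside
- tipbox: bystander: orange pipette-tip box with a clear lid, 122 x 87 x 72 mm high; origin at the centre of its underside
- dish: bystander: closed flat glass dish, 90 mm diameter, 14 mm high; origin at the centre of its underside
- flask: bystander: conical glass flask, 84 mm wide, 110 mm high; origin at the centre of its underside
- timer: bystander: small grey lab timer lying flat, 60 x 60 x 24 mm; origin at the centre of its underside
Not all that is in view belongs to the job. Leave any green, purple or turquoise look-alike of the part that bears clean_a_mid alone.

How it is judged:
By the outcome, as a careful person would: the job done as asked, in the order asked, and still so for the second after the job is handed in, with the robot touching nothing.
It also fails if it takes over 58 s, if anything falls off the work surface, if the arm or the gripper's body presses on something with over 40 N, if the wrist force passes 120 N, or if a joint passes its speed limit or range.

## Working session

There is one attempt and no reset: what is moved stays moved. The work goes in short steps, Python scripts to look and compute and a shell command to move; the robot and the scene stay as the last step left them, time stands still between calls to the robot, and variables do not carry over. Pictures are saved under pics/ and viewed, at most 10 in all, crops included, and the job is handed in when it is done.

```bash
ls; mkdir -p pics; python3 - <<'E'
from workcell import sensors, eyes, arm, finder
import cv2,numpy as np
for n in("scene","top"):
    im=eyes.get_image(n); cv2.imwrite(f"pics/{n}0.png",im[:,:,::-1])
    c=eyes.get_calibration(n); print(n,{k:np.round(v,3).tolist() for k,v in c.items()})
    for t in("tote_grip","tote","used_lip","used_a_mid","clean_a_mid","bin","pan","scale"):
        print(t,[(np.round(d["point"],1).tolist(),round(d["conf"],2)) for d in finder.mark_of(n,t)[:4]])
o=sensors.get_obs();print(o["time"],o["orientation"],o["tool_pos"],o["force"])
E
```

```text
pics
scene {'fx': 367.687, 'fy': 367.687, 'cx': 253.914, 'cy': 196.458, 'R': [[0.456, 0.89, -0.013], [0.661, -0.348, -0.665], [-0.596, 0.295, -0.747]], 't': [-0.185, -0.322, 1.463]}
tote_grip [([153.0, 219.9], 0.84)]
tote [([156.2, 241.3], 0.61)]
used_lip [([187.4, 251.7], 0.62)]
used_a_mid [([163.1, 242.8], 0.83)]
clean_a_mid [([84.1, 277.2], 0.75), ([119.3, 198.7], 0.7), ([78.3, 228.5], 0.67), ([152.9, 236.0], 0.52)]
bin [([269.5, 202.0], 0.77)]
pan [([352.5, 150.7], 0.55)]
scale [([350.1, 164.8], 0.78)]
top {'fx': 424.184, 'fy': 424.184, 'cx': 259.069, 'cy': 189.126, 'R': [[0.003, -1.0, 0.004], [-0.976, -0.003, -0.216], [0.216, -0.003, -0.976]], 't': [-0.066, 0.511, 1.305]}
tote_grip [([351.8, 189.8], 0.87), ([243.5, 129.5], 0.54)]
tote [([347.8, 201.0], 0.91)]
used_lip [([327.8, 175.4], 0.88), ([351.5, 189.7], 0.3)]
used_a_mid [([346.4, 187.9], 0.6), ([134.4, 199.5], 0.53)]
clean_a_mid [([354.2, 198.9], 0.84), ([368.6, 264.6], 0.83), ([411.2, 240.7], 0.64), ([407.5, 185.2], 0.63)]
bin [([246.5, 190.8], 0.73)]
pan [([132.6, 196.7], 0.75)]
scale [([135.9, 197.6], 0.8)]
0.9 [ 9.93691395e-01  1.12149056e-01 -4.74542444e-06  2.04165312e-05] [ 0.13373276 -0.58492295  0.2226582 ] [ 0.8258504  -0.72743353 -0.55882291]
```

View pics/scene0.png

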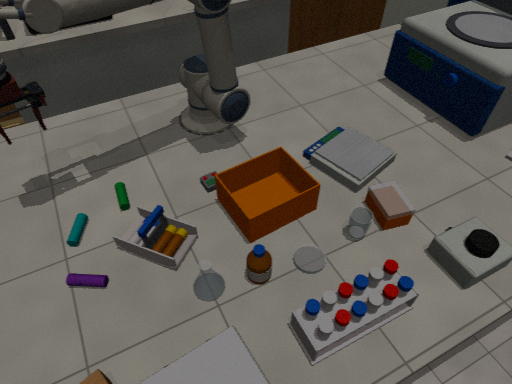

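View pics/top0.png

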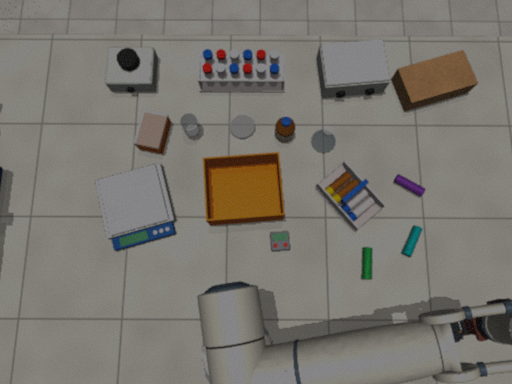

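```bash
cat >h.py <<'E'
from workcell import sensors, eyes, arm, finder
import cv2,numpy as np
C={n:eyes.get_calibration(n) for n in("scene","top")}
def ray(n,p):
    c=C[n];R=np.array(c["R"]);t=np.array(c["t"])
    d=R.T@np.array([(p[0]-c["cx"])/c["fx"],(p[1]-c["cy"])/c["fy"],1]);return -R.T@t,d
def atz(n,p,z):
    o,d=ray(n,p);return (o+d*(z-o[2])/d[2])
def tri(ps,pt):
    A=[];b=[]
    for n,p in(("scene",ps),("top",pt)):
        o,d=ray(n,p);d=d/np.linalg.norm(d);M=np.eye(3)-np.outer(d,d);A.append(M);b.append(M@o)
    return np.linalg.lstsq(np.vstack(A),np.hstack(b),rcond=None)[0]
E
python3 - <<'E'
from h import *
np.set_printoptions(precision=4,suppress=True)
P=dict(grip=((153,219.9),(351.8,189.8),.102),tote=((156.2,241.3),(347.8,201),0),lip=((187.4,251.7),(327.8,175.4),.023),bin=((269.5,202),(246.5,190.8),0),pan=((352.5,150.7),(132.6,196.7),.05),scale=((350.1,164.8),(135.9,197.6),0))
for k,(s,t,z) in P.items(): print(k,tri(s,t),atz("scene",s,z)[:2],atz("top",t,z)[:2])
for k in("beaker","reagent","tipbox","dish","flask","timer"):
    print(k,[(atz("top",d["point"],0)[:2],round(d["conf"],2)) for d in finder.mark_of("top",k)[:2]])
im=eyes.get_image("top")
a=cv2.resize(im[150:240,300:440],None,fx=5.7,fy=5.7,interpolation=cv2.INTER_CUBIC)
cv2.imwrite("pics/crop1.png",a[:,:,::-1])
E
```

```text
grip [ 0.5002 -0.3509  0.1024] [ 0.4999 -0.3506] [ 0.5002 -0.3514]
tote [ 0.486  -0.3614 -0.0084] [ 0.4925 -0.3617] [ 0.4845 -0.3595]
lip [ 0.571  -0.2947  0.0045] [ 0.5838 -0.2961] [ 0.5661 -0.2919]
bin [ 0.5192 -0.0141  0.012 ] [0.5131 0.0002] [ 0.518  -0.0224]
pan [0.4839 0.3367 0.0535] [0.4803 0.3356] [0.4865 0.3412]
scale [ 0.4908  0.3397 -0.0056] [0.4937 0.3268] [0.4935 0.3451]
beaker [(array([0.7322, 0.154 ]), 0.82)]
reagent [(array([ 0.7185, -0.1449]), 0.62), (array([ 0.4798, -0.375 ]), 0.26)]
tipbox [(array([0.7022, 0.2956]), 0.94)]
dish [(array([ 0.7408, -0.0003]), 0.96)]
flask [(array([ 0.6869, -0.2862]), 0.64)]
timer [(array([ 0.3355, -0.1176]), 0.56)]
```

View pics/crop1.png

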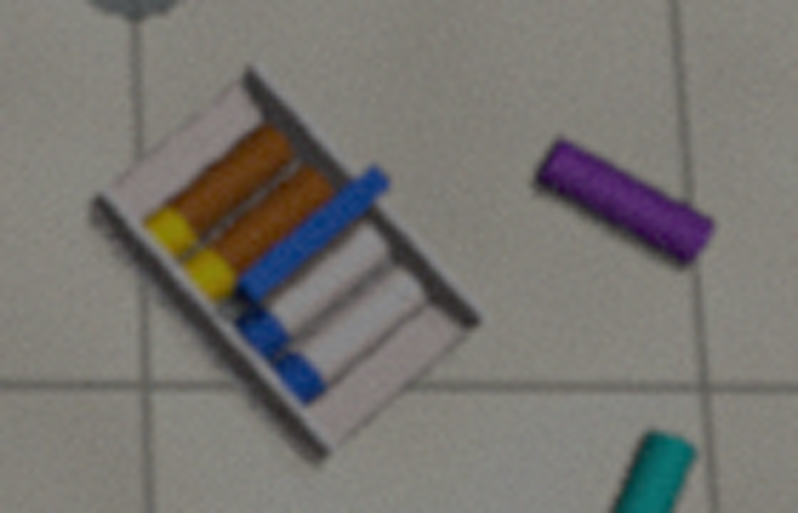

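The loose tubes outside the tote are look-alikes: green (367,263), purple (410,185) and turquoise (412,241) in the top view. The clean pair that fits are the white tubes with blue caps in the tote's lower-right chamber, at about (354,199) and (358,208). The used amber pair with yellow caps are at about (340,187), upper-left of the blue bar (355,191). The tote's +x axis points up-left, yaw about 40.5°.

```bash
cat >>h.py <<'E'
from scipy.spatial.transform import Rotation as Ro
def to(grasp,yaw,tilt=0):
    """print shift/turn to put the grasp point at grasp, tote yaw (deg), tilt of +x side down; tool y = tote +x"""
    T=np.column_stack([[0,-1,0],[1,0,0],[0,0,1]]) # placeholder
    T=np.column_stack([[0,1,0],[1,0,0],[0,0,-1]]) # tool x=tote y, y=tote x, z down
    Rw=(Ro.from_euler("z",yaw,degrees=True)*Ro.from_euler("y",tilt,degrees=True)).as_matrix()@T
    p=np.array(grasp)+.019*Rw[:,2]
    o=sensors.get_obs();R0=Ro.from_quat(o["orientation"]).as_matrix()
    print("shift mm",np.round(R0.T@(p-o["tool_pos"])*1e3,1),"turn",np.round(Ro.from_matrix(R0.T@Rw).as_rotvec(degrees=True),1))
def st():
    o=sensors.get_obs();R=Ro.from_quat(o["orientation"]).as_matrix()
    g=np.array(o["tool_pos"])-.019*R[:,2]
    print("t",round(o["time"],2),"grasp",np.round(g,4),"toteyaw",round(np.degrees(np.arctan2(R[1,1],R[0,1])),1),"down",round(-R[2,2],3),"F",np.round(o["force"],1),"open",round(o["opening"],4),"gf",round(o["grip_force"],1),"q",np.round(o["joint_pos"],2))
E
python3 - <<'E'
from h import *
st(); to([.5,-.351,.20],40.5)
for n in[(204,156),(281,153),(285,220),(207,224)]: print(atz("top",n,.11)[:2])
for n in("bin","scale","pan","tote"): print(n,[np.round(d["rect"],1) for d in finder.recognise("top",n)[:1]])
E
```

```text
t 1.25 grasp [ 0.1338 -0.5849  0.2416] toteyaw -77.1 down 1.0 F [-0.7 -0.5 -0.1] open 0.0881 gf 0.0 q [-1.4   0.09  1.23  0.    1.82 -0.06]
shift mm [ 409.2 -146.4   41.6] turn [   0.     0.  -117.6]
[0.60512114 0.10864968]
[ 0.61586561 -0.13249481]
[ 0.40404262 -0.14282788]
[0.39109048 0.09302283]
bin [array([244.8, 188.2,  80.7,  76. ])]
scale [array([135. , 205.6,  82.8,  91.1])]
pan [array([134.6, 207.6,  80. ,  87.2])]
tote [array([350.8, 196.3,  65. ,  64.2])]
```

```bash
python3 -m inch '36 -13 0 0 0 -7 1;72 -26 0 0 0 -14 1;108 -39 0 0 0 -21 1;144 -52 0 0 0 -28 1;180 -65 0 0 0 -35 1;216 -77 0 0 0 -42 1;252 -90 0 0 0 -49 1;288 -103 0 0 0 -56 1;324 -116 0 0 0 -63 1;360 -129 0 0 0 -70 1;390 -140 0 0 0 -77 1;409 -146 0 0 0 -84 1'; python3 -c "
from h import *
st(); to([.5,-.351,.15],40.5)"
```

```text
time: 2.45
tool_pos: [0.5024, -0.3489, 0.2225]
orientation: [0.66, 0.751, 0.0, -0.0]
force: [-0.6, -1.1, 0.5]
opening: 0.0881
grip_force: 0.0
t 2.45 grasp [ 0.5024 -0.3489  0.2415] toteyaw 7.4 down 1.0 F [-0.6 -1.1  0.5] open 0.0881 gf 0.0 q [-0.66  0.12  1.2   0.    1.82 -0.79]
shift mm [-1.8 -2.7 91.5] turn [  0.   -0.  -33.1]
```

```bash
python3 -m inch '0 0 15 0 0 -7 1;-1 -1 30 0 0 -14 1;-2 -2 45 0 0 -21 1;-2 -3 60 0 0 -28 1;-2 -3 72 0 0 -33 1;-2 -3 76 0 0 -33 1;-2 -3 76 0 0 -33 1;-2 -3 76 0 0 -33 1'; python3 - <<'E'
from h import *
st(); to([.5,-.351,.102],40.5)
ims=[]
for n,(x,y) in(("scene",(85,165)),("top",(285,140))):
    ims.append(cv2.resize(eyes.get_image(n)[y:y+110,x:x+130],None,fx=3,fy=3,interpolation=cv2.INTER_CUBIC))
cv2.imwrite("pics/near.png",np.hstack(ims)[:,:,::-1])
for n in("scene","top"):
    print(n,[(np.round(d["point"],1).tolist(),round(d["conf"],2),atz(n,d["point"],.102)) for d in finder.mark_of(n,"tote_grip")[:2]])
E
```

```text
time: 3.12
tool_pos: [0.4973, -0.3538, 0.1471]
orientation: [0.425, 0.905, -0.0, 0.0]
force: [-0.7, -0.2, 1.4]
opening: 0.0881
grip_force: 0.0
t 3.12 grasp [ 0.4973 -0.3538  0.1661] toteyaw 39.7 down 1.0 F [-0.7 -0.2  1.4] open 0.0881 gf 0.0 q [-0.67  0.12  1.34 -0.    1.69 -1.37]
shift mm [ 0.5  3.9 64.1] turn [ 0.   0.  -0.8]
scene [([153.2, 223.4], 0.55, array([ 0.51169974, -0.3535675 ,  0.102     ]))]
top [([351.1, 189.6], 0.85, array([ 0.50083196, -0.34922931,  0.102     ])), ([345.0, 189.7], 0.49, array([ 0.50044737, -0.33029784,  0.102     ]))]
```

View pics/near.png

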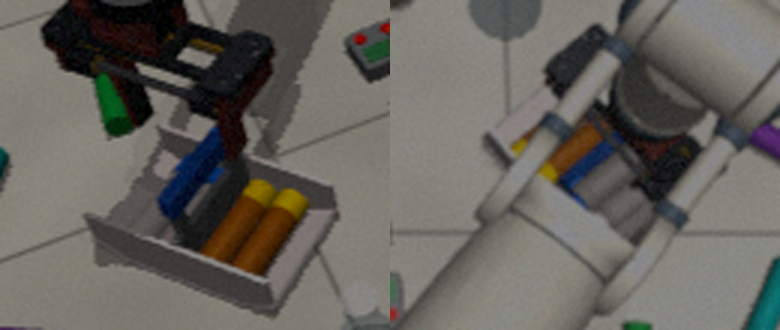

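The picture shows the open fingers straddling the blue bar: scene-crop bar about (195,170), with the yellow caps on the right-hand side. Next I descend and grip.

```bash
python3 -m inch '0 4 10 0 0 -1 1;0 4 24 0 0 -1 1;0 4 38 0 0 -1 1;0 4 50 0 0 -1 1;0 4 58 0 0 -1 1;0 4 63 0 0 -1 1;0 4 63 0 0 -1 1;0 4 63 0 0 -1 1' && python3 -m inch '0 0 0 0 0 0 0.6;0 0 0 0 0 0 0.4;0 0 0 0 0 0 0.3;0 0 0 0 0 0 0.2;0 0 0 0 0 0 0.1;0 0 0 0 0 0 0;0 0 0 0 0 0 0;0 0 0 0 0 0 0;0 0 0 0 0 0 0;0 0 0 0 0 0 0' 40; python3 -c "
from h import *
st()"
```

```text
time: 3.98
tool_pos: [0.5002, -0.3512, 0.0834]
orientation: [0.416, 0.909, 0.0, -0.0]
force: [-0.2, 0.2, 0.2]
opening: 0.0877
grip_force: 0.0
time: 4.82
tool_pos: [0.4997, -0.3518, 0.084]
orientation: [0.416, 0.909, -0.001, -0.0]
force: [-4.6, -2.7, 4.0]
opening: 0.0248
grip_force: 3.0
t 4.82 grasp [ 0.4997 -0.3518  0.103 ] toteyaw 40.9 down 1.0 F [-4.6 -2.7  4. ] open 0.0248 gf 3.0 q [-0.67  0.14  1.43 -0.    1.58 -1.38]
```

```bash
python3 -m inch '0 0 0 0 0 0 0;0 0 0 0 0 0 0;0 0 0 0 0 0 0;0 0 0 0 0 0 0;0 0 0 0 0 0 0;0 0 0 0 0 0 0' 40; python3 -c "
from h import *
st()"
```

```text
time: 5.32
tool_pos: [0.5001, -0.3508, 0.0829]
orientation: [0.416, 0.91, 0.0, -0.001]
force: [-0.0, -0.2, -3.5]
opening: 0.0152
grip_force: 40.0
t 5.32 grasp [ 0.5001 -0.3508  0.1019] toteyaw 40.9 down 1.0 F [-0.  -0.2 -3.5] open 0.0152 gf 40.0 q [-0.67  0.14  1.43  0.    1.58 -1.38]
```

```bash
python3 -m inch '0 0 -3 0 0 0 0;0 0 -9 0 0 0 0;0 0 -18 0 0 0 0;0 0 -30 0 0 0 0;0 0 -46 0 0 0 0;0 0 -64 0 0 0 0;0 0 -84 0 0 0 0;0 0 -104 0 0 0 0;0 0 -124 0 0 0 0;0 0 -142 0 0 0 0;0 0 -158 0 0 0 0;0 0 -170 0 0 0 0' && python3 -m inch '0 0 -8 0 0 0 0;0 0 -14 0 0 0 0;0 0 -17 0 0 0 0;0 0 -18 0 0 0 0;0 0 -18 0 0 0 0;0 0 -18 0 0 0 0'; python3 - <<'E'
from h import *
st(); to([.504,-.08,.29],90)
im=eyes.get_image("scene");cv2.imwrite("pics/lift.png",cv2.resize(im[100:300,60:340],None,fx=2.5,fy=2.5)[:,:,::-1])
E
```

```text
time: 6.32
tool_pos: [0.5005, -0.3514, 0.2576]
orientation: [0.416, 0.91, -0.0, 0.002]
force: [-0.2, 0.6, -3.5]
opening: 0.0152
grip_force: 40.0
time: 6.82
tool_pos: [0.5001, -0.3511, 0.2707]
orientation: [0.416, 0.91, 0.0, -0.001]
force: [-1.0, -0.1, -3.4]
opening: 0.0159
grip_force: 40.0
t 6.82 grasp [ 0.5001 -0.3511  0.2897] toteyaw 40.9 down 1.0 F [-1.  -0.1 -3.4] open 0.0159 gf 40.0 q [-0.67  0.14  1.09  0.    1.91 -1.38]
shift mm [ 2.024e+02  1.804e+02 -1.000e-01] turn [  0.   -0.1 -49.1]
```

View pics/lift.png

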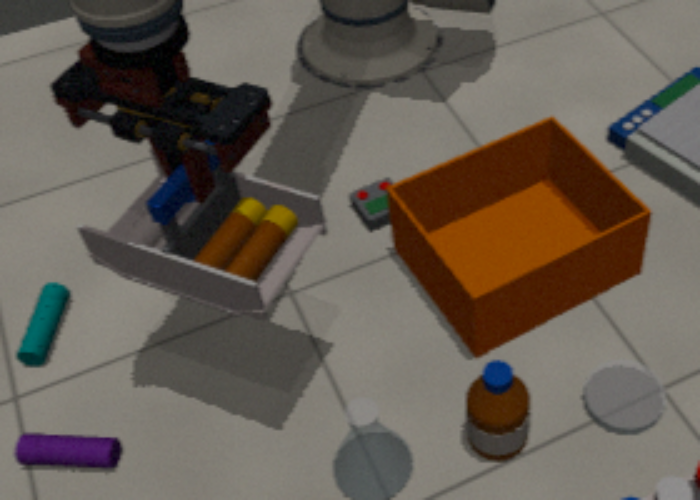

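The tote is lifted level (bar at (175,195) in the crop), with the tubes still in their chambers. Next I carry it to the bin.

```bash
python3 -m inch '2 2 0 0 0 0 0;5 5 0 0 0 -1 0;10 9 0 0 0 -2 0;17 15 0 0 0 -4 0;26 23 0 0 0 -6 0;36 32 0 0 0 -8 0;48 42 0 0 0 -11 0;60 53 0 0 0 -14 0;72 64 0 0 0 -17 0;84 75 0 0 0 -20 0;96 86 0 0 0 -23 0;108 97 0 0 0 -26 0' && python3 -c "
from h import *
st()
to([.504,-.08,.29],92)"
```

```text
time: 7.87
tool_pos: [0.5027, -0.204, 0.272]
orientation: [0.198, 0.98, 0.0, 0.0]
force: [0.0, 0.9, -4.0]
opening: 0.0154
grip_force: 40.0
t 7.87 grasp [ 0.5027 -0.204   0.291 ] toteyaw 67.2 down 1.0 F [ 0.   0.9 -4. ] open 0.0154 gf 40.0 q [-0.45 -0.05  1.28  0.    1.9  -1.62]
shift mm [ 46.9 114.8   1. ] turn [  0.    0.  -24.8]
```

```bash
python3 -m inch '5 13 0 0 0 -3 0;10 25 0 0 0 -6 0;15 37 0 0 0 -9 0;20 49 0 0 0 -12 0;25 61 0 0 0 -14 0;30 73 0 0 0 -16 0;34 84 0 0 0 -18 0;38 94 0 0 0 -20 0;42 102 0 0 0 -22 0;44 108 0 0 0 -23 0;46 112 0 0 0 -24 0;47 114 0 0 0 -25 0' && python3 -m inch '0 0 0 0 0 0 0;0 0 0 0 0 0 0;0 0 0 0 0 0 0' && python3 -c "
from h import *
st()
for a in (20,35,52):to([.504,-.08,.29],92,a)"
```

```text
time: 8.87
tool_pos: [0.5045, -0.0823, 0.2716]
orientation: [-0.017, 1.0, -0.0, -0.0]
force: [-0.4, 0.2, -3.5]
opening: 0.0161
grip_force: 40.0
time: 9.12
tool_pos: [0.5044, -0.0832, 0.2716]
orientation: [-0.016, 1.0, -0.0, -0.0]
force: [-0.5, 0.5, -2.8]
opening: 0.016
grip_force: 40.0
t 9.12 grasp [ 0.5044 -0.0832  0.2906] toteyaw 91.8 down 1.0 F [-0.5  0.5 -2.8] open 0.016 gf 40.0 q [-0.23 -0.13  1.36 -0.    1.91 -1.83]
shift mm [ 0.3 -3.3 -0.6] turn [20.  -0.  -0.2]
shift mm [ 0.3 -7.7 -2.9] turn [35.  -0.1 -0.2]
shift mm [  0.3 -11.8  -6.7] turn [52.  -0.1 -0.2]
```

```bash
python3 -m inch '0 0 0 1 0 0 0;0 -1 0 3 0 0 0;0 -2 0 6 0 0 0;0 -3 0 9 0 0 0;0 -4 0 13 0 0 0;0 -5 0 17 0 0 0;0 -7 0 21 0 0 0;0 -8 0 25 0 0 0;0 -9 0 29 0 0 0;0 -10 0 33 0 0 0;0 -11 0 37 0 0 0;0 -12 0 41 0 0 0'; python3 - <<'E'
from h import *
st(); to([.504,-.083,.282],92,52)
E
```

```text
time: 10.12
tool_pos: [0.505, -0.0944, 0.2721]
orientation: [-0.015, 0.936, -0.351, 0.007]
force: [-0.3, 0.3, -4.9]
opening: 0.0156
grip_force: 40.0
t 10.12 grasp [ 0.5046 -0.0819  0.2864] toteyaw 91.8 down 0.753 F [-0.3  0.3 -4.9] open 0.0156 gf 40.0 q [ 0.2  -0.14  1.53 -0.73  1.82 -1.57]
shift mm [ 0.6 -1.5  3.7] turn [10.8 -0.  -0.1]
```

```bash
python3 -m inch '0 0 1 4 0 0 0;0 -1 2 8 0 0 0;0 -1 3 10 0 0 0;0 -1 3 11 0 0 0;0 -1 3 11 0 0 0;0 -1 3 11 0 0 0;0 -1 3 11 0 0 0;0 -1 3 11 0 0 0;0 -1 3 11 0 0 0;0 -1 3 11 0 0 0;0 -1 3 11 0 0 0;0 -1 3 11 0 0 0'; python3 - <<'E'
from h import *
st(); to([.504,-.083,.29],92,0)
im=eyes.get_image("scene");cv2.imwrite("pics/tip.png",cv2.resize(im[60:300,130:390],None,fx=2.5,fy=2.5)[:,:,::-1])
E
```

```text
time: 11.12
tool_pos: [0.5049, -0.0976, 0.2701]
orientation: [-0.015, 0.899, -0.438, 0.007]
force: [0.1, -0.6, -2.3]
opening: 0.0158
grip_force: 40.0
t 11.12 grasp [ 0.5044 -0.0826  0.2818] toteyaw 91.9 down 0.616 F [ 0.1 -0.6 -2.3] open 0.0158 gf 40.0 q [ 0.28 -0.11  1.58 -0.91  1.82 -1.49]
shift mm [  0.4   8.3 -12. ] turn [-52.   -0.   -0.1]
```

View pics/tip.png

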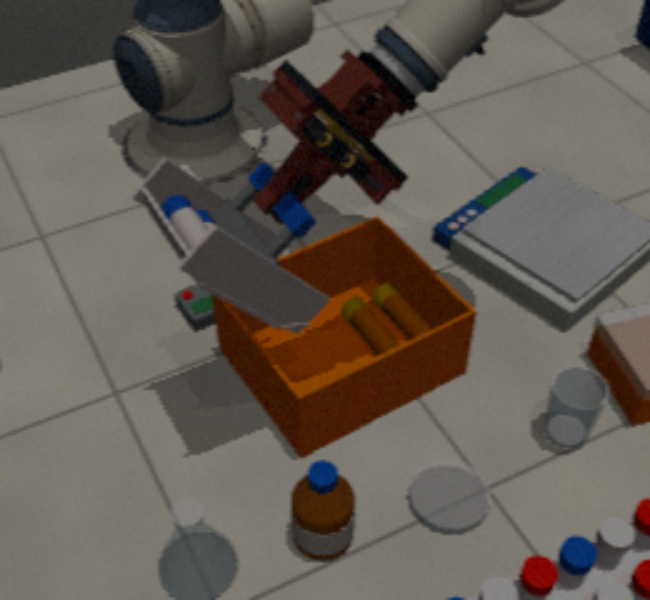

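Both amber tubes lie in the bin (crop (370,320)) and the white ones remain in the tote. Next I level the tote gently.

```bash
python3 -m inch '0 0 -1 -1 0 0 0;0 1 -2 -3 0 0 0;0 1 -3 -5 0 0 0;0 2 -4 -8 0 0 0;0 2 -5 -11 0 0 0;0 3 -6 -14 0 0 0;0 4 -7 -17 0 0 0;0 4 -8 -20 0 0 0;0 5 -9 -23 0 0 0;0 5 -9 -26 0 0 0;0 6 -10 -29 0 0 0;0 6 -10 -32 0 0 0' && python3 -m inch '0 0 0 -3 0 0 0;0 1 0 -6 0 0 0;0 1 0 -9 0 0 0;0 2 0 -12 0 0 0;0 2 0 -14 0 0 0;0 3 0 -16 0 0 0;0 3 0 -18 0 0 0;0 3 0 -19 0 0 0;0 4 0 -20 0 0 0;0 4 0 -20 0 0 0;0 4 0 -20 0 0 0'; python3 - <<'E'
from h import *
st(); to([.504,-.083,.29],92,0)
im=eyes.get_image("top")
cv2.imwrite("pics/pan.png",cv2.resize(im[150:260,80:190],None,fx=5,fy=5,interpolation=cv2.INTER_CUBIC)[:,:,::-1])
for i in range(2):
  for n in("top","scene"):
    eyes.get_image(n)
    for k,z in(("pan",.05),("scale",0)):
      print(n,k,[(np.round(d["point"],1).tolist(),round(d["conf"],2),atz(n,d["point"],z)[:2].round(4)) for d in finder.mark_of(n,k)[:1]])
E
```

```text
time: 12.17
tool_pos: [0.5045, -0.0859, 0.2721]
orientation: [-0.016, 0.985, -0.172, 0.003]
force: [-0.8, -0.2, -3.4]
opening: 0.0157
grip_force: 40.0
time: 13.08
tool_pos: [0.5044, -0.0823, 0.2701]
orientation: [-0.016, 1.0, -0.0, -0.0]
force: [0.6, 0.4, -2.7]
opening: 0.0156
grip_force: 40.0
t 13.08 grasp [ 0.5044 -0.0823  0.2891] toteyaw 91.9 down 1.0 F [ 0.6  0.4 -2.7] open 0.0156 gf 40.0 q [-0.23 -0.13  1.37 -0.    1.91 -1.83]
shift mm [ 0.4 -0.7 -0.9] turn [-0.  -0.  -0.1]
top pan [([130.0, 197.0], 0.94, array([0.4855, 0.3495]))]
top scale [([274.0, 245.7], 0.65, array([ 0.3358, -0.1134]))]
scene pan [([353.1, 150.6], 0.88, array([0.4809, 0.3377]))]
scene scale [([349.6, 162.5], 0.67, array([0.4836, 0.3323]))]
top pan [([129.8, 201.3], 0.79, array([0.4715, 0.3491]))]
top scale [([137.5, 199.6], 0.72, array([0.4868, 0.3393]))]
scene pan [([354.0, 150.5], 0.85, array([0.4819, 0.3406]))]
scene scale [([350.3, 163.2], 0.56, array([0.4876, 0.3323]))]
```

View pics/pan.png

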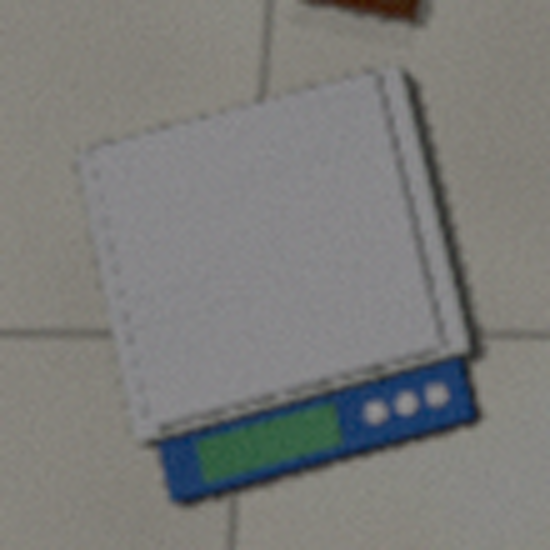

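```bash
python3 - <<'E'
from h import *
from scipy.optimize import minimize
# corners guessed from crop
pc=[(85,152),(378,75),(445,350),(155,432)]
w=np.array([atz("top",(80+x/5,150+y/5),.05)[:2] for x,y in pc]);print(w.round(4),w.mean(0).round(4))
def proj(n,X):
    c=C[n];p=np.array(c["R"])@X+np.array(c["t"]);return np.array([c["fx"]*p[0]/p[2]+c["cx"],c["fy"]*p[1]/p[2]+c["cy"]])
ims=[]
c0=w.mean(0);c0=np.array([.478,.339]);yaw=np.radians(14.5);Rz=np.array([[np.cos(yaw),-np.sin(yaw)],[np.sin(yaw),np.cos(yaw)]])
for n,(x,y) in(("top",(80,150)),("scene",(295,105))):
    a=cv2.resize(eyes.get_image(n)[y:y+110,x:x+110],None,fx=3.6,fy=3.6,interpolation=cv2.INTER_CUBIC)
    q=[(proj(n,np.r_[c0+Rz@np.array(s)*.095,.05])-[x,y]+.5)*3.6 for s in[(1,1),(1,-1),(-1,-1),(-1,1)]]
    cv2.polylines(a,[np.int32(q)],True,(255,0,0),1);ims.append(a)
cv2.imwrite("pics/ov.png",np.hstack(ims)[:,:,::-1])
E
```

```text
[[0.5398 0.4597]
 [0.5922 0.2734]
 [0.4116 0.221 ]
 [0.3591 0.4005]] [0.4757 0.3386]
```

View pics/ov.png

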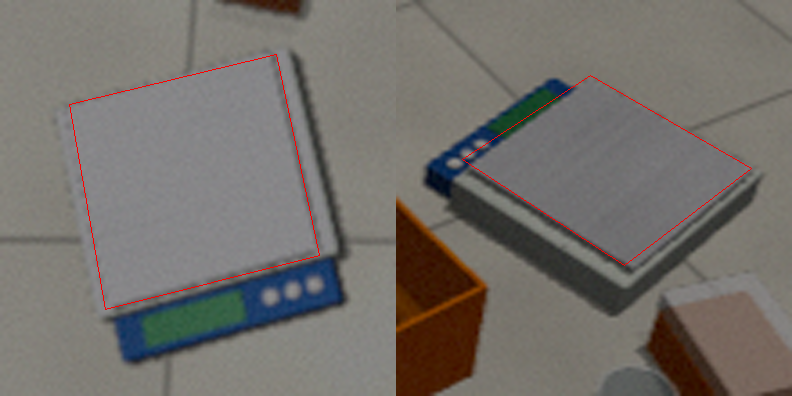

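The outline (centre (0.479, 0.339), yaw 14.5°) fits the pan in both views, to within about a pixel. Next I carry the tote there.

```bash
python3 -c "
from h import *
to([.479,.339,.289],104.5)"; python3 -m inch '0 2 0 0 0 0 0;0 6 0 0 0 0 0;0 12 0 0 0 -1 0;0 21 0 0 0 -1 0;-1 32 0 0 0 -1 0;-1 45 0 0 0 -2 0;-1 59 0 0 0 -2 0;-1 74 0 0 0 -3 0;-1 89 0 0 0 -3 0;0 104 0 0 0 -3 0;0 119 0 0 0 -4 0;0 134 0 0 0 -4 0' && python3 -m inch '0 15 0 0 0 0 0;0 30 0 0 0 -1 0;0 45 0 0 0 -1 0;0 60 0 0 0 -2 0;0 75 0 0 0 -2 0;0 90 0 0 0 -3 0;0 105 0 0 0 -3 0;0 120 0 0 0 -4 0;0 135 0 0 0 -4 0;0 150 0 0 0 -4 0;0 165 0 0 0 -5 0;0 180 0 0 0 -5 0'; python3 -c "
from h import *
st();to([.479,.339,.289],104.5)"
```

```text
shift mm [1.160e+01 4.218e+02 1.000e-01] turn [ -0.   -0.  -12.6]
time: 14.83
tool_pos: [0.4997, 0.0536, 0.2702]
orientation: [-0.052, 0.999, 0.0, 0.0]
force: [0.1, -0.6, -3.2]
opening: 0.0158
grip_force: 40.0
time: 15.83
tool_pos: [0.4809, 0.2326, 0.2701]
orientation: [-0.096, 0.995, 0.0, 0.0]
force: [-0.3, 0.9, -3.1]
opening: 0.0157
grip_force: 40.0
t 15.83 grasp [0.4809 0.2326 0.2891] toteyaw 101.0 down 1.0 F [-0.3  0.9 -3.1] open 0.0157 gf 40.0 q [ 0.39 -0.07  1.31  0.    1.9  -1.38]
shift mm [-18.4 104.8   0.2] turn [ 0.   0.  -3.5]
```

```bash
python3 -m inch '-2 15 0 0 0 0 0;-4 29 0 0 0 -1 0;-7 43 0 0 0 -1 0;-9 56 0 0 0 -2 0;-11 68 0 0 0 -2 0;-13 78 0 0 0 -3 0;-15 87 0 0 0 -3 0;-16 94 0 0 0 -3 0;-17 99 0 0 0 -3 0;-18 101 0 0 0 -3 0;-18 102 0 0 0 -3 0;-18 102 0 0 0 -3 0' && python3 -m inch '0 0 0 0 0 0 0;0 0 2 0 0 0 0;0 0 7 0 0 0 0;0 0 15 0 0 0 0;0 0 26 0 0 0 0;0 0 40 0 0 0 0;0 0 55 0 0 0 0;0 0 69 0 0 0 0;0 0 80 0 0 0 0;0 0 88 0 0 0 0;0 0 92 0 0 0 0;0 0 92 0 0 0 0'; python3 - <<'E'
from h import *
st();to([.479,.339,.152],104.5)
ims=[]
for n,(x,y) in(("top",(80,130)),("scene",(285,75))):
    ims.append(cv2.resize(eyes.get_image(n)[y:y+130,x:x+130],None,fx=3,fy=3,interpolation=cv2.INTER_CUBIC))
cv2.imwrite("pics/pre.png",np.hstack(ims)[:,:,::-1])
E
```

```text
time: 16.83
tool_pos: [0.4801, 0.3342, 0.2701]
orientation: [-0.121, 0.993, -0.0, -0.0]
force: [-0.2, -0.3, -2.6]
opening: 0.0159
grip_force: 40.0
time: 17.83
tool_pos: [0.4796, 0.3341, 0.1767]
orientation: [-0.121, 0.993, -0.0, -0.001]
force: [-0.1, -0.2, -3.1]
opening: 0.0155
grip_force: 40.0
t 17.83 grasp [0.4796 0.3342 0.1957] toteyaw 103.9 down 1.0 F [-0.1 -0.2 -3.1] open 0.0155 gf 40.0 q [ 0.55  0.05  1.36 -0.    1.74 -1.26]
shift mm [-0.7  4.9 43.7] turn [-0.  -0.1 -0.6]
```

View pics/pre.png

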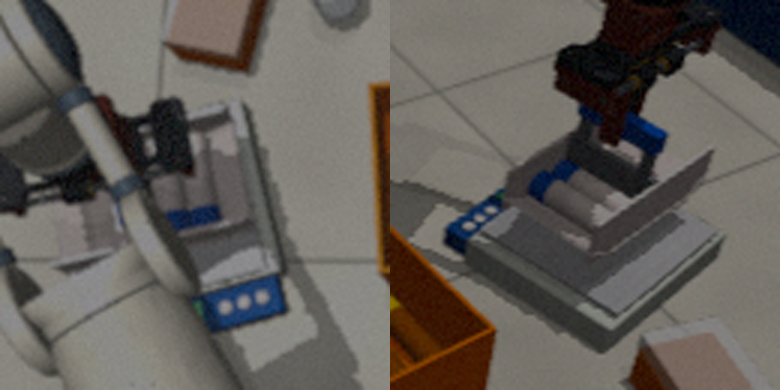

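The picture shows both clean tubes (blue caps at about (550,180)) still in their chamber, with the tote level over the pan. Next I lower it, creeping at the end.

```bash
python3 -m inch '0 1 3 0 0 0 0;0 2 8 0 0 0 0;0 3 15 0 0 0 0;0 4 22 0 0 0 0;0 5 29 0 0 0 0;0 5 34 0 0 0 0;0 5 37 0 0 0 0;0 5 39 0 0 0 0;0 5 40 0 0 0 0;0 5 40 0 0 0 0;0 5 40 0 0 0 0' && python3 -m inch '0 0 0.5 0 0 0 0;0 0 1 0 0 0 0;0 0 1 0 0 0 0;0 0 1.5 0 0 0 0;0 0 2 0 0 0 0;0 0 2 0 0 0 0;0 0 2 0 0 0 0'; python3 -c "
from h import *
st()"
```

```text
time: 18.85
tool_pos: [0.479, 0.3393, 0.1385]
orientation: [-0.121, 0.993, 0.0, 0.0]
force: [-1.1, 0.1, -3.1]
opening: 0.0156
grip_force: 40.0
time: 19.43
tool_pos: [0.4788, 0.3392, 0.136]
orientation: [-0.121, 0.993, -0.0, -0.0]
force: [-0.2, 0.3, -1.9]
opening: 0.0157
grip_force: 40.0
t 19.43 grasp [0.4788 0.3392 0.155 ] toteyaw 103.9 down 1.0 F [-0.2  0.3 -1.9] open 0.0157 gf 40.0 q [ 0.56  0.06  1.42  0.    1.67 -1.25]
```

```bash
for i in 1; do python3 -m inch '0 0 0.5 0 0 0 0;0 0 1 0 0 0 0;0 0 1 0 0 0 0;0 0 1 0 0 0 0;0 0 1 0 0 0 0' && python3 -c "
from h import *
st()"; done; python3 -m inch '0 0 0.5 0 0 0 0;0 0 1 0 0 0 0;0 0 1 0 0 0 0;0 0 1 0 0 0 0;0 0 1 0 0 0 0'
```

```text
time: 19.85
tool_pos: [0.4788, 0.3393, 0.1351]
orientation: [-0.121, 0.993, 0.0, -0.0]
force: [1.3, -0.4, -2.7]
opening: 0.0156
grip_force: 40.0
t 19.85 grasp [0.4788 0.3393 0.1541] toteyaw 103.9 down 1.0 F [ 1.3 -0.4 -2.7] open 0.0156 gf 40.0 q [ 0.56  0.06  1.42  0.    1.66 -1.25]
time: 20.27
tool_pos: [0.4788, 0.3392, 0.1341]
orientation: [-0.121, 0.993, -0.0, -0.0]
force: [0.7, -0.2, -2.6]
opening: 0.0156
grip_force: 40.0
```

```bash
python3 -m inch '0 0 0.5 0 0 0 0;0 0 0.7 0 0 0 0;0 0 0.7 0 0 0 0;0 0 0.7 0 0 0 0' |grep -E "pos|force"; python3 -m inch '0 0 0.4 0 0 0 0;0 0 0.7 0 0 0 0;0 0 0.7 0 0 0 0;0 0 0.7 0 0 0 0'|grep -E "pos|force"
```

```text
tool_pos: [0.4788, 0.3392, 0.1333]
force: [0.3, -0.2, -1.9]
grip_force: 40.0
tool_pos: [0.4788, 0.3392, 0.1326]
force: [-0.4, -1.1, -2.3]
grip_force: 40.0
```

```bash
python3 -m inch '0 0 0.4 0 0 0 0;0 0 0.7 0 0 0 0;0 0 0.7 0 0 0 0;0 0 0.7 0 0 0 0' |grep -E "pos|force"; python3 -m inch '0 0 0.4 0 0 0 0;0 0 0.6 0 0 0 0;0 0 0.6 0 0 0 0;0 0 0.6 0 0 0 0'|grep -E "pos|force"
```

```text
tool_pos: [0.4789, 0.3392, 0.1323]
force: [0.4, -0.8, -1.4]
grip_force: 40.0
tool_pos: [0.4789, 0.3391, 0.1322]
force: [-2.1, -3.7, 4.0]
grip_force: 40.0
```

Contact: the height stalls and the force rises. I'll relax slightly, then open.

```bash
python3 -m inch '0 0 -0.4 0 0 0 0;0 0 -0.4 0 0 0 0;0 0 -0.4 0 0 0 0' 10|grep -E "pos|force"; python3 -m inch '0 0 -0.4 0 0 0 0.3;0 0 -0.4 0 0 0 0.4;0 0 -0.4 0 0 0 0.5;0 0 -0.4 0 0 0 0.6;0 0 -0.4 0 0 0 0.7;0 0 -0.4 0 0 0 0.8;0 0 -0.4 0 0 0 0.8;0 0 -0.4 0 0 0 0.8;0 0 -0.4 0 0 0 0.8;0 0 -0.4 0 0 0 0.8'
```

```text
tool_pos: [0.4789, 0.3393, 0.132]
force: [-1.5, -2.4, 3.4]
grip_force: 10.0
time: 22.68
tool_pos: [0.4788, 0.3392, 0.1322]
orientation: [-0.121, 0.993, 0.0, 0.0]
force: [1.0, 0.8, 0.0]
opening: 0.0704
grip_force: 0.0
```

```bash
python3 -m inch '0 0 -3 0 0 0 0.8;0 0 -9 0 0 0 0.8;0 0 -20 0 0 0 0.8;0 0 -35 0 0 0 0.8;0 0 -55 0 0 0 0.8;0 0 -75 0 0 0 0.8;0 0 -95 0 0 0 0.8;0 0 -115 0 0 0 0.8;0 0 -130 0 0 0 0.8;0 0 -140 0 0 0 0.8;0 0 -145 0 0 0 0.8;0 0 -145 0 0 0 0.8'; python3 - <<'E'
from h import *
ims=[]
for n,(x,y) in(("top",(60,120)),("scene",(220,80))):
    im=eyes.get_image(n);ims.append(cv2.resize(im[y:y+140,x:x+180] ,None,fx=2.2,fy=2.2,interpolation=cv2.INTER_CUBIC))
    for k,z in(("tote_grip",.152),("tote",.05),("used_a_mid",.02)): print(n,k,[(round(d["conf"],2),atz(n,d["point"],z)[:2].round(3)) for d in finder.mark_of(n,k)[:2]])
cv2.imwrite("pics/end.png",np.hstack(ims)[:,:,::-1])
E
```

```text
time: 23.68
tool_pos: [0.4791, 0.3394, 0.2789]
orientation: [-0.121, 0.993, 0.001, 0.001]
force: [0.5, 0.3, -0.2]
opening: 0.0703
grip_force: 0.0
top tote_grip [(0.92, array([0.481, 0.342]))]
top tote [(0.88, array([0.475, 0.337]))]
top used_a_mid [(0.75, array([0.715, 0.161])), (0.66, array([0.5 , 0.08]))]
scene tote_grip [(0.87, array([0.483, 0.34 ]))]
scene tote [(0.81, array([0.474, 0.348]))]
scene used_a_mid [(0.71, array([0.497, 0.08 ]))]
```

View pics/end.png

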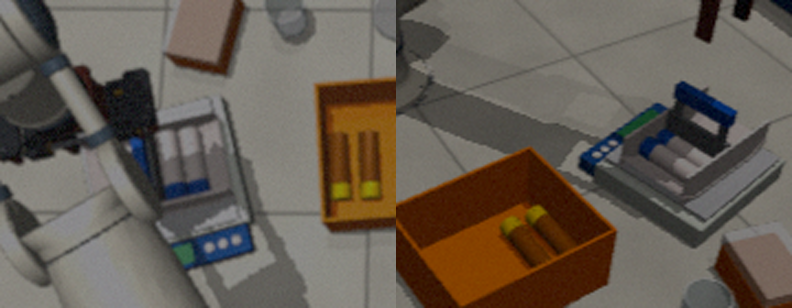

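The tote stands upright and centred on the pan (bar at (705,103)), with both clean tubes in their chamber. Both amber tubes are in the bin (535,240), and the gripper is clear.

```bash
python3 -c "
from workcell import arm
print(arm.hand_in())"
```

```text
the job is handed in; nothing more can be done
None
```

I tipped both used tubes into the orange bin, kept both clean tubes in their chamber, set the tote upright in the middle of the scale pan and released it, and handed the job in at about 24 s of the 58 s allowed.

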